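Fit the blue filter in the lens barrel and clamp it

ROBOT

A 6-joint arm with a two-finger parallel gripper is mounted at the origin on a cart in front of the work surface, level with it; the furniture and walls round the work are solid. World frame = base frame: x ahead of the robot, y to its left, z up, the work surface at z = 0. Lengths are in mm, angles in rad, forces in N, time in s.
With the tool pointing down it reaches from about 300 to 775 mm from the base axis. Payload 14.6 kg.
Tool frame: the origin (TCP) lies at the very end of the fingers, on their centre line; the grasp point (between the pads) lies 19 mm behind it; z points along the fingers, y is the line along which they close (so a half turn about z gives the same grasp; the last joint's range is limited). The gripper opens to 94 mm and grips with 3 to 60 N. Pads are 16 mm wide; open, the fingers measure 119 mm over their backs; the gripper's body (75 mm by 177 mm) begins 78 mm behind the grasp point.
Start: joints at [-1.257, 0.3, 1.521, -0, 1.321, -0.067], TCP at [204.407, -510.595, 205.446] pointing down, gripper open.
Joint ranges: [-3.03, 3.03], [-0.79, 2.21], [0.23, 2.52], [-1.04, 4.18], [0, 3.07], [-2.55, 2.55]. Speed limits (rad/s): [2.22, 2.22, 2.57, 3.14, 3.14, 3.14].

INTERFACE

Orientations are given as [roll, pitch, yaw] about the fixed x, y, z axes, in that order (R = Rz(yaw) Ry(pitch) Rx(roll)).
In Python, from cell import manip, eyes, ticket gives the robot as it stands. The module is installed in compiled form; this text tells all that it offers.
- The arm moves only by the tool arm_command, never from a script. Its argument "plan" is a list of rows, each a list of 5 numbers: the opening, from -1 (shut) to 1 (fully open), then the shift along the tool's x, y, z in m, then the turn about the tool's z in rad. In form: [[jaw, dx, dy, dz, roll], ...]. A call has 1 to 20 rows; each row shifts and turns the commanded pose from where the row before left it, along the tool's axes as they then stand; what a row does not reach is not made up. A row lasts 1/8 s, in which the tool goes at most 62.5 mm and 10.7 degrees, less where a joint would pass 70% of its speed; a pose out of reach is approached as far as the arm can. A call is refused whole if a number of a shift passes 0.0625 or a number of a turn 0.188, either way. A call with a gripper value outside its range is refused whole. The fingers move at their own pace and stop on an object; "newtons" is the grip in N (left out, the last holds). Time passes only in rows, so rows that do not move let the fingers close. It gives the time, the measured TCP pose, the force, the opening and the grip force at its end, in the units of the state.
- manip.read_state(): the state, without advancing time (a new reading comes with each control period).
- eyes.camera(name): name is "side" or "top" or "wrist"; returns a dict with "img" (420x560x3 uint8, blue, green, red), "z_map" (420x560 float32, mm along the optical axis (not along the pixel's ray), 0 where there is no reading), "fx", "fy", "cx", "cy" (pixels), "dist" ([k1, k2, p1, p2, k3] as OpenCV has them; the pictures are not rectified), "eye" and "orientation" of the camera in the world. Camera axes: x right, y down, z forward; pixel columns grow to the right and rows downward; lengths in mm; the calibration is good to about 2 mm. A picture is of the moment at which its call begins.
- ticket.sign_off(): hands the job in; it is judged then, once.
The state is a dict: "clock": time; "joints": joint angles; "qd": joint speeds; "effort": joint torques, N m; "eef_pos": TCP position; "eef_rot": TCP orientation; "wrist_force": force on the tool from outside, world axes, zero at the start; "moment": the same for the moment, N m; "finger_gap": finger opening in mm; "finger_force": force on a finger pad.
Only numpy, scipy, OpenCV 4.12 (cv2) and the standard library are available. Lean on these libraries where they do the work, as an engineer would, in place of code of your own. Each camera call takes 0.05 s, during which the arm holds its last target. There are 200 camera calls.

TASK

Drop the blue filter cell into the lens barrel, flat on top of the lens that already lies in it. Then screw the retaining ring down on it: turn the red bar knob beside the barrel clockwise, seen from above, as far as it goes, so that the brass ring swings over the filter and clamps it, and let go.

Things in the scene. Friction and masses are not known exactly. Their poses are not given: they have to be found in the camera images.
- blue_center (a point): Centre (half-way up) of the blue filter cell: loose upright black cylinder, 44 mm across, 32 mm tall, 60 g, blue glass in its top and a blue stripe round it; z up, any yaw will do. Amber and green cells like it stand 85 mm or more away, centre to centre. Grip across its diameter, fingertips at least 13 mm above its foot: fingers do not fit into the barrel beside it.
- barrel_seat (a point): Middle of the seat in the lens barrel, where the cell's foot comes to rest: top of the pale lens, 16 mm above the table. The barrel is a black round cup, open upwards, on a fixed aluminium plate: bore 58 mm, outside 72 mm, rim 12 mm above the seat; a seated cell stands 20 mm out of it. z up; the knob's axis is 95 mm off along -y of this frame.
- knob_grip (a point): On the red bar knob's upright axis, 12 mm below its top (top 108 mm above table). Bar 44 mm long, 14 thick, 32 tall: grip across the 14 mm. x runs along the bar and turns with it, z up; the knob's height is constant. Below it an arm along +x holds the brass ring (outside 56 mm, 95 mm from the axis), 60 to 73 mm above the table when open; it sinks 10 mm per rad of turn.
- retainer (a joint): Red knob's angle, rad: 0 open (ring swung aside), grows clockwise seen from above, to a hard stop at 1.45 with the ring centred over the barrel. Starts at 0 to 0.2; one grasp does the whole turn. It stays where left; friction 0.12 N m, about 0.2 in the last 0.3 rad, where the sprung ring presses on the cell with about 5 N.
Not all that is in view belongs to the job. What is shaped like the part that bears blue_center but pink is not meant.

How it is judged (in metres and radians):
On the way, in this order (a step that is already met when the one before it is completed fails the run):
1. the blue cell sits flat on its seat in the barrel while the ring is still open (knob below 0.6 rad) (horizontal distance between blue_center and barrel_seat below 0.012 m and z of blue_center in the frame of barrel_seat below 0.02 m and angle between blue_center's own z axis and vertical below 0.17 rad and value of joint retainer below 0.6 rad), for 0.2 s.
2. the knob is turned clockwise to beyond 1.27 rad, with the blue cell still seated (horizontal distance between blue_center and barrel_seat below 0.012 m and z of blue_center in the frame of barrel_seat below 0.02 m and angle between blue_center's own z axis and vertical below 0.17 rad and value of joint retainer above 1.27 rad), for 0.2 s.
At the end, for the whole second after the job is handed in: The blue cell stands in the barrel: centre within 12 mm of the barrel's axis, no more than 20 mm above the seat (16 mm when flat), tilted less than 0.17 rad; the knob is within 0.18 rad (10 degrees) of its stop, so that the ring clamps the cell (all of step 2); the robot touches nothing.
It also fails if it takes over 51 s, if anything falls off the work surface, if the arm or the gripper's body presses on something with over 40 N, if the wrist force passes 120 N, or if a joint passes its speed limit or range.

## Working session

There is one attempt and no reset: what is moved stays moved. The work goes in short steps, Python scripts to look and compute and a tool call to move; the robot and the scene stay as the last step left them, time stands still between calls to the robot, and variables do not carry over. Pictures are saved under pics/ and viewed, at most 10 in all, crops included, and the job is handed in when it is done.

Besides the shell and the picture viewer there is one more tool, called in YAML: its name, and indented under it one key for each argument. arm_command: Moves the arm, as the interface text tells. Its arguments: {"type":"object","properties":{"plan":{"type":"array"},"newtons":{"type":"number"}},"required":["plan"]}

```bash
mkdir -p pics; cat > h.py <<'E'
import numpy as np,cv2
from scipy.spatial.transform import Rotation as R
from cell import manip,eyes,ticket
def rot(c):
    o=np.array(c["orientation"],float)
    return o if o.shape==(3,3) else R.from_euler("xyz",o).as_matrix()
def ray(c,uv):
    K=np.array([[c["fx"],0,c["cx"]],[0,c["fy"],c["cy"]],[0,0,1]])
    p=cv2.undistortPoints(np.array(uv,float).reshape(-1,1,2),K,np.array(c["dist"],float))[:,0]
    return np.c_[p,np.ones(len(p))]@rot(c).T
def onplane(c,uv,z):
    d=ray(c,uv);e=np.array(c["eye"]);return e+d*((z-e[2])/d[:,2])[:,None]
def depth(c,uv):
    uv=np.array(uv).reshape(-1,2);z=c["z_map"][uv[:,1].astype(int),uv[:,0].astype(int)]
    return np.array(c["eye"])+ray(c,uv)*z[:,None]
E
python3 - <<'E'
from h import *
print(manip.read_state())
for n in("top","side"):
    c=eyes.camera(n);cv2.imwrite(f"pics/{n}0.png",c["img"]);print(n,c["eye"],c["orientation"],c["fx"],c["dist"])
    np.save(n+"0.npy",c,allow_pickle=True)
E
```

```text
{'clock': 0.0, 'joints': array([-1.25658476e+00,  3.00501206e-01,  1.52159652e+00,  7.74737854e-06,
        1.32065828e+00, -6.65892864e-02]), 'qd': array([ 0.00064237,  0.00036806, -0.00034361,  0.0018628 ,  0.00103028,
        0.00146915]), 'effort': array([ 3.94189692e-04, -5.31797361e+01, -3.52737844e+01,  7.09336298e-02,
        2.42916495e-02, -1.27127155e-04]), 'eef_pos': array([ 204.33972708, -510.35351566,  204.86327422]), 'eef_rot': array([-3.14043237e+00, -8.48972168e-05,  3.80798881e-01]), 'wrist_force': array([0.9544938 , 0.05835631, 0.03622166]), 'moment': array([-0.00397634,  0.04102675, -0.01198195]), 'finger_force': 0.0, 'finger_gap': 94.03354672602127}
top [ 382.98796545 -181.19984183 1350.9478038 ] [-3.02430056 -0.01959239 -1.57417511] 484.4242481459405 [-0.08936697  0.          0.          0.          0.        ]
side [  811.86125954 -1101.64053121   899.5306701 ] [-2.26661348 -0.02140001  0.35009885] 485.20804073848853 [-0.14830451  0.          0.          0.          0.        ]
```

View pics/top0.png

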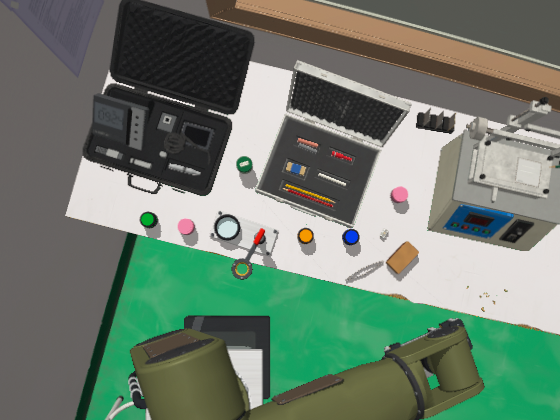

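View pics/side0.png

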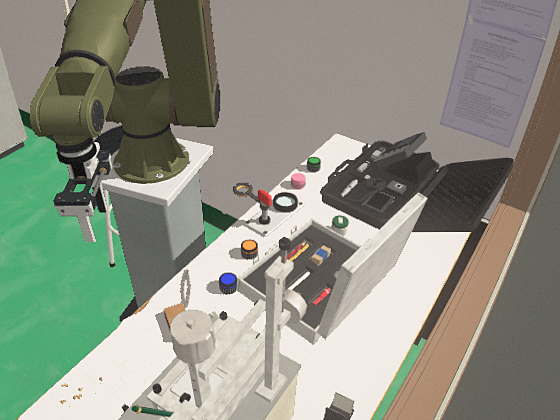

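Top view: the blue cell is at (351,237). Possible confusions are the amber cell (306,236), green cell (148,219), green-topped item (245,164), and pink cells (186,227) and (400,194). I choose (351,237) because it has blue glass and a black body. The barrel is at (228,228), the red bar at (259,237) and the ring at (242,268). In the side view the same blue cell is at (229,282), and the red knob is at (264,199).

```bash
python3 - <<'E'
from h import *
c=np.load("top0.npy",allow_pickle=True).item();s=np.load("side0.npy",allow_pickle=True).item()
def blobs(c,lo,hi,box,mn=15):
    x0,y0,x1,y1=box;h=cv2.cvtColor(c["img"],cv2.COLOR_BGR2HSV)
    m=np.zeros(h.shape[:2],np.uint8);m[y0:y1,x0:x1]=cv2.inRange(h,lo,hi)[y0:y1,x0:x1]
    n,l,st,ce=cv2.connectedComponentsWithStats(m)
    return [(st[i][4],ce[i],l==i) for i in range(1,n) if st[i][4]>=mn]
for n,lo,hi,box,z in[("blue",(110,120,60),(130,255,255),(330,215,375,260),32),("amber",(10,150,100),(25,255,255),(290,220,325,250),32),("red",(0,170,90),(6,255,255),(245,220,275,260),108),("lens",(70,5,150),(110,80,255),(212,212,245,245),16),("ring",(10,60,60),(30,255,255),(228,255,256,282),71)]:
    for a,ce,m in blobs(c,lo,hi,box):
        P=onplane(c,ce,z)[0];d=c["z_map"][m];
        zz=depth(c,ce)[0]
        print(n,a,ce.round(1),P.round(1),"depth pt",zz.round(1),"r",np.hypot(*P[:2]).round())
        if n=="red":
            ys,xs=np.where(m);D=depth(c,np.c_[xs,ys]);print(np.percentile(D[:,2],[5,50,95]));T=D[D[:,2]>100]
            q=onplane(c,np.c_[xs,ys],108)[D[:,2]>100]; r=cv2.minAreaRect(q[:,:2].astype(np.float32));print(len(q),r,q.mean(0))
im=c["img"]
a=cv2.resize(im[205:260,200:280],(800,550),interpolation=cv2.INTER_CUBIC)
b=cv2.resize(im[200:275,275:375],(533,400),interpolation=cv2.INTER_CUBIC)
a=cv2.resize(im[205:285,200:380],(800,356),interpolation=cv2.INTER_CUBIC)
cv2.imwrite("pics/crop.png",a)
E
```

```text
blue 135 [351.2 236.2] [ 462.  -403.2   32. ] depth pt [ 462.  -403.3   31.6] r 613.0
amber 135 [305.5 235.1] [ 465.3 -277.8   32. ] depth pt [ 465.1 -277.5   35.4] r 542.0
red 85 [258.8 236.3] [ 457.9 -152.2  108. ] depth pt [ 457.8 -152.2  108.2] r 482.0
[103.55069454 108.06826334 111.36527263]
81 ((457.8710021972656, -151.77590942382812), (12.639300346374512, 41.28783416748047), 63.468624114990234) [ 458.3989919  -152.16116503  108.        ]
lens 250 [227.3 228.9] [484.1 -63.3  16. ] depth pt [484.3 -63.   12.6] r 488.0
ring 73 [241.6 268.6] [ 375.2 -106.5   71. ] depth pt [ 370.   -56.4 -785.6] r 390.0
```

View pics/crop.png

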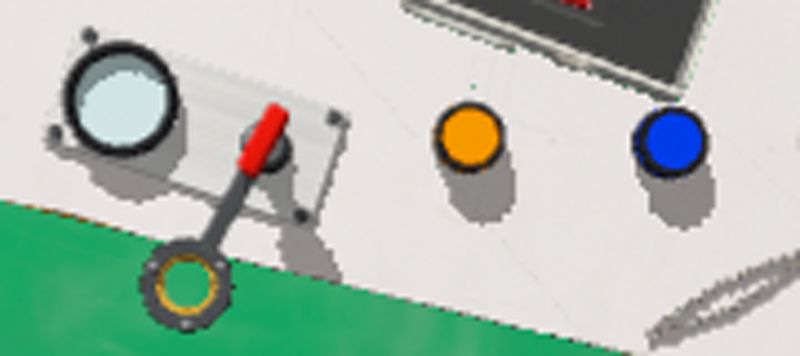

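The close crop confirms it: blue glass in a black body at crop (672,140). The knob bar points along the ring arm, at roughly 150°. Next I check the heights around the cell and get the rim centre.

```bash
python3 - <<'E'
from h import *
c=np.load("top0.npy",allow_pickle=True).item()
v,u=np.mgrid[60:290,200:420];D=depth(c,np.c_[u.ravel(),v.ravel()])
def hi(P,r):
    d=np.hypot(*(D[:,:2]-P).T)
    for a,b in zip(r[:-1],r[1:]):
        k=(d>=a)&(d<b);i=np.where(k)[0];j=i[D[i,2].argmax()];print(a,b,D[j].round())
print("blue");hi([462,-403],[0,26,45,70,100,130]);
print("barrel");hi([484,-63],[0,22,40,70,100,130,160])
print("knob");hi([458,-152],[30,60,100,130,170])
g=cv2.cvtColor(c["img"],cv2.COLOR_BGR2GRAY)
m=np.zeros_like(g);m[205:250,205:248]=(g<70)[205:250,205:248]*255
cs,_=cv2.findContours(m,cv2.RETR_EXTERNAL,cv2.CHAIN_APPROX_NONE);k=max(cs,key=cv2.contourArea)
q=onplane(c,k[:,0],28);print("rim",cv2.minEnclosingCircle(q[:,:2].astype(np.float32)),q.mean(0))
E
```

```text
blue
0 26 [ 481. -407.   39.]
26 45 [ 499. -381.   55.]
45 70 [ 504. -347.   60.]
70 100 [ 504. -344.   64.]
100 130 [ 521. -319.   54.]
barrel
0 22 [505. -66.  23.]
22 40 [469. -37.  35.]
40 70 [524. -66.  28.]
70 100 [ 458. -155.  114.]
100 130 [ 474. -163.  109.]
130 160 [ 383. -181. 1351.]
knob
30 60 [ 426. -134.   75.]
60 100 [ 383. -181. 1351.]
100 130 [356. -92.  75.]
130 170 [ 537. -278.   56.]
rim ((487.6214904785156, -63.18600082397461), 35.40375518798828) [487.48469139 -62.59964567  28.        ]
```

arm_command:
  plan:
    - [1,0.035,0,0,0]
    - [1,0.04,0,0,0]
    - [1,0.04,0,0,0]
    - [1,0.04,0,0,0]
    - [1,0.04,0,0,0]
    - [1,0.04,0,0,0]
    - [1,0.044,-0.003,0,0]
    - [1,0,0,0.02,0.175]
    - [1,0,0,0.02,0.175]
    - [1,0,0,0.02,0.175]
    - [1,0,0,0,0.175]
    - [1,0,0,0,0]

```text
clock: 1.6
eef_pos: [462.2, -404.0, 145.1]
eef_rot: [-3.141, 0.001, -0.318]
wrist_force: [-0.8, 0.4, 0.5]
finger_gap: 94.1
finger_force: 0.0
```

```bash
cat >> h.py <<'E'
def shift(P):
    "tool-axes shift (mm) from the present TCP to world P"
    s=manip.read_state();return R.from_euler("xyz",s["eef_rot"]).as_matrix().T@(np.array(P)-s["eef_pos"])
def mask(c,lo,hi,mn=30):
    m=cv2.inRange(cv2.cvtColor(c["img"],cv2.COLOR_BGR2HSV),lo,hi)
    n,l,st,ce=cv2.connectedComponentsWithStats(m)
    return [(st[i],ce[i],l==i) for i in range(1,n) if st[i][4]>=mn]
E
python3 - <<'E'
from h import *
c=eyes.camera("wrist");cv2.imwrite("pics/w1.png",c["img"]);print(c["eye"])
for st,ce,m in mask(c,(110,120,60),(130,255,255),200):
    P=onplane(c,ce,32)[0];print(st,ce,P,depth(c,ce),shift([P[0],P[1],16]))
s=manip.read_state();print(s["eef_pos"],s["eef_rot"],s["joints"])
E
```

```text
[ 539.12132079 -430.37696626  323.98904512]
[ 265  190   37   36 1043] [282.79769895 207.86289549] [ 459.89488972 -405.49043947   32.        ] [[ 459.85935852 -405.47927845   31.86904976]] [ -1.83836222   2.06931108 129.36093561]
[ 462.29944769 -404.11041287  145.36083995] [-3.14150223e+00  1.52713567e-04 -3.15278341e-01] [-7.77985508e-01  4.92991302e-01  1.39610299e+00  1.34257436e-05
  1.25267538e+00  1.10808497e+00]
```

View pics/w1.png

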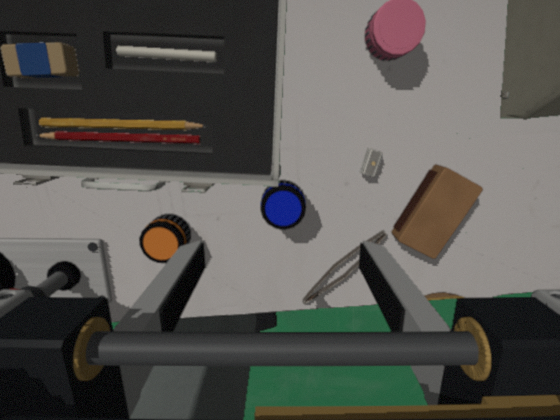

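The wrist view shows the blue cell at (283,208), clear between the fingers. The case corner is about 25 px away, on the +x side. Its position agrees with the top view to 2.5 mm, so I descend and grip.

arm_command:
  plan:
    - [1,-0.001,0.001,0.04,0]
    - [1,0,0,0.04,0]
    - [1,0,0,0.03,0]
    - [1,0,0,0.019,0]
    - [1,0,0,0,0]
    - [-1,0,0,0,0]
    - [-1,0,0,0,0]
    - [-1,0,0,0,0]
    - [-1,0,0,0,0]
    - [-1,0,0,0,0]
    - [-1,0,0,0,0]
  newtons: 20

```text
clock: 3.02
eef_pos: [461.0, -404.8, 16.5]
eef_rot: [3.142, -0.0, -0.319]
wrist_force: [-0.6, 0.8, 1.4]
finger_gap: 43.5
finger_force: 20.0
```

arm_command:
  plan:
    - [-1,0,0,-0.025,0]
    - [-1,0,0,-0.04,0]
    - [-1,0,0,-0.04,0]
    - [-1,0,0,-0.04,0]
    - [-1,-0.009,-0.037,0,0]
    - [-1,-0.009,-0.037,0,0]
    - [-1,-0.009,-0.037,0,0]
    - [-1,-0.009,-0.037,0,0]
    - [-1,-0.009,-0.037,0,0]
    - [-1,-0.009,-0.037,0,0]
    - [-1,-0.009,-0.037,0,0]
    - [-1,-0.009,-0.037,0,0]
    - [-1,-0.01,-0.037,0,0]
    - [-1,0,0,0,0]

```text
clock: 4.78
eef_pos: [487.7, -61.0, 161.5]
eef_rot: [-3.141, 0.0, -0.316]
wrist_force: [0.8, -0.3, -0.7]
finger_gap: 43.5
finger_force: 20.0
```

arm_command:
  plan:
    - [-1,0,0,0,-0.178]
    - [-1,0,0,0,-0.178]
    - [-1,0,0,0,-0.178]
    - [-1,0,0,0,-0.178]
    - [-1,0,0,0,-0.178]
    - [-1,0,0,0,-0.178]
    - [-1,0,0,0,-0.178]
    - [-1,0,0,0,-0.178]
    - [-1,0,0,0,-0.178]
    - [-1,0,0,0,0]

```text
clock: 6.02
eef_pos: [487.6, -63.5, 161.4]
eef_rot: [-3.142, 0.0, 1.281]
wrist_force: [0.1, 0.6, -1.0]
finger_gap: 43.6
finger_force: 20.0
```

```bash
python3 - <<'E'
from h import *
for n in("wrist","top"):
    c=eyes.camera(n);cv2.imwrite(f"pics/{n}2.png",c["img"]);np.save(n+"2.npy",c,allow_pickle=True);print(c["eye"])
s=manip.read_state();print(s["eef_pos"],s["eef_rot"],s["finger_gap"],s["finger_force"],s["wrist_force"],shift([487.5,-63,33]))
E
```

```text
[510.89142136  12.75344375 340.37849288]
[ 382.98796545 -181.19984183 1350.9478038 ]
[487.65235018 -63.28246985 161.4022868 ] [-3.14151975e+00  4.82635904e-05  1.27804376e+00] 43.43528931261232 19.99973863363266 [ 0.3363864   0.71801188 -0.44337892] [  0.23268224  -0.2180243  128.40229196]
```

View pics/wrist2.png

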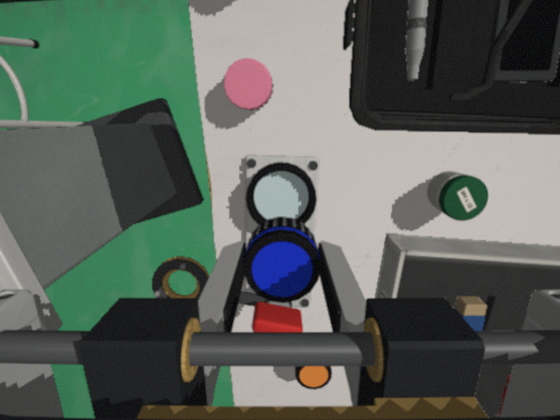

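The wrist view shows the barrel rim circle centred near (281,196), partly hidden by the held blue cell at (283,262). I compare both on their own planes.

```bash
python3 - <<'E'
from h import *
c=np.load("wrist2.npy",allow_pickle=True).item()
g=cv2.cvtColor(c["img"],cv2.COLOR_BGR2GRAY)
# outer edge of dark rim, going out from (281,195) through the upper half
pts=[]
for t in np.radians(np.arange(-170,-9,8)):
    r=np.arange(20,50,.5);x=281+r*np.cos(t);y=195+r*np.sin(t)
    v=g[y.round().astype(int),x.round().astype(int)]<60
    if v.any():
        i=np.where(v)[0]; j=i[0]
        while j+1<len(v) and v[j+1]: j+=1
        pts.append((x[j],y[j]))
q=onplane(c,pts,28)[:,:2]
f=lambda q:np.linalg.lstsq(np.c_[2*q,np.ones(len(q))],(q**2).sum(1),rcond=None)[0]
p=f(q);e=abs(np.hypot(*(q-p[:2]).T)-np.median(np.hypot(*(q-p[:2]).T)));p=f(q[e<2]);print(sum(e<2),len(q),"rim",p[:2],np.sqrt(p[2]+p[:2]@p[:2]))
for st,ce,m in mask(c,(110,120,60),(130,255,255),1000):
    k=max(cv2.findContours(m.astype(np.uint8),0,1)[0],key=cv2.contourArea)
    Z=manip.read_state()["eef_pos"][2]+15.5
    Q=onplane(c,k[:,0],Z)[:,:2].astype(np.float32);print("blue",onplane(c,ce,Z),cv2.minEnclosingCircle(Q),cv2.fitEllipse(Q))
t=np.load("top2.npy",allow_pickle=True).item()
for st,ce,m in mask(t,(0,170,90),(6,255,255),30):
    if 230<ce[0]<290:print("red",ce,onplane(t,ce,108))
E
```

```text
21 21 rim [487.67967017 -61.24932171] 33.963612424699235
blue [[487.38079285 -65.76892554 176.9022868 ]] ((487.2480163574219, -66.12450408935547), 17.589515686035156) ((487.2374572753906, -66.22127532958984), (34.04704666137695, 34.42374038696289), 132.8035888671875)
red [258.77647059 236.29411765] [[ 457.85632824 -152.21739362  108.        ]]
```

arm_command:
  plan:
    - [-1,0.0025,0,0.03,0]
    - [-1,0,0,0.04,0]
    - [-1,0,0,0.03,0]
    - [-1,0,0,0.01,0]
    - [-1,0,0,0.008,0]
    - [-1,0,0,0.006,0]
    - [-1,0,0,0.003,0]
    - [-1,0,0,0,0]

```text
clock: 7.12
eef_pos: [488.5, -60.5, 34.7]
eef_rot: [3.141, -0.0, 1.283]
wrist_force: [-0.2, 0.4, -1.1]
finger_gap: 43.1
finger_force: 20.0
```

```bash
python3 - <<'E'
from h import *
c=eyes.camera("wrist");cv2.imwrite("pics/w3.png",c["img"][150:400,120:440]);s=manip.read_state();print(s["eef_pos"],s["wrist_force"])
E
```

```text
[488.57985806 -60.47680308  34.76646079] [ 0.47170797  0.03506959 -0.6966442 ]
```

View pics/w3.png

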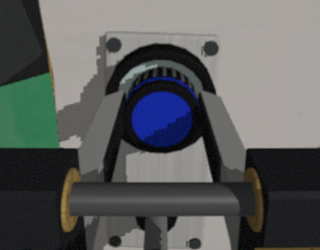

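The crop shows the cell inside the rim, with the lens crescent visible above it at (160,65), and no contact force. I release it and lift.

arm_command:
  plan:
    - [-1,0,0,0.001,0]
    - [0.5,0,0,0,0]
    - [0.5,0,0,0,0]
    - [0.5,0,0,0,0]
    - [0.5,0,0,0,0]
    - [0.5,0,0,-0.01,0]
    - [0.5,0,0,-0.03,0]
    - [0.5,0,0,-0.04,0]
    - [0.5,0,0,-0.045,0]
    - [0.5,0,0,0,0]

```text
clock: 8.43
eef_pos: [489.8, -60.7, 162.2]
eef_rot: [3.135, -0.001, 1.283]
wrist_force: [-1.0, -0.7, -0.5]
finger_gap: 70.7
finger_force: 0.0
```

```bash
python3 - <<'E'
from h import *
for n in("wrist","side"):
    c=eyes.camera(n);cv2.imwrite(f"pics/{n}4.png",c["img"] if n=="wrist" else cv2.resize(c["img"][140:260,200:360],None,fx=4,fy=4))
    for st,ce,m in mask(c,(110,120,60),(130,255,255),60):
        D=depth(c,np.argwhere(m)[:,::-1]);print(n,st,ce,onplane(c,ce,48),depth(c,ce),D[:,2].min(),D[:,2].max())
    if n=="wrist":
      for st,ce,m in mask(c,(0,170,60),(6,255,255),60):
        uv=np.argwhere(m)[:,::-1];q=onplane(c,uv,108);print("red",st,ce,q.mean(0),cv2.minAreaRect(q[:,:2].astype(np.float32)))
s=manip.read_state();print(s["eef_pos"],s["eef_rot"],shift([458,-152,160]))
E
```

```text
wrist [270 182  30  13  70] [285.77142857 185.68571429] [[499.82299881 -45.13041586  48.        ]] [[499.76723768 -45.41460785  46.63310117]] 30.69710488394327 46.77658782810062
wrist [ 261  189   38   37 1064] [279.45112782 206.88815789] [[488.30304637 -63.12810597  48.        ]] [[488.48869745 -62.50382441  50.31823807]] 45.65020122878195 341.2110410478941
red [ 251  305   48   28 1041] [273.7598463  320.06436119] [ 460.15314499 -140.67743123  108.        ] ((461.01824951171875, -139.1806640625), (26.38608169555664, 40.02183151245117), 74.35404205322266)
side [280 190  13   8  80] [285.75  193.425] [[488.26219114 -58.52500455  48.        ]] [[488.25235994 -58.49331384  47.9741298 ]] 44.703449652427025 52.68710456481574
[488.29203648 -60.3692717  158.64744871] [ 3.14103251e+00 -8.71505004e-05  1.28286478e+00] [-96.46049114  -3.02391581  -1.36265193]
```

View pics/wrist4.png

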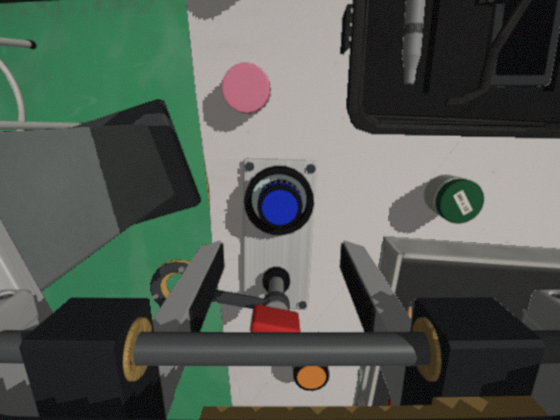

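The cell is seated: the blue top is at (279,207) inside the rim at z≈48, which is flat. Now I go over the knob and turn to the bar's direction (yaw ≈ 2.65).

arm_command:
  plan:
    - [0.2,-0.032,-0.001,0,0]
    - [0.2,-0.032,-0.001,0,0]
    - [0.2,-0.032,-0.001,0,0]
    - [0.2,0,0,0,-0.171]
    - [0.2,0,0,0,-0.171]
    - [0.2,0,0,0,-0.171]
    - [0.2,0,0,0,-0.171]
    - [0.2,0,0,0,-0.171]
    - [0.2,0,0,0,-0.171]
    - [0.2,0,0,0,-0.171]
    - [0.2,0,0,0,-0.171]
    - [0.2,0,0,0,0]

```text
clock: 10.02
eef_pos: [457.8, -151.5, 157.4]
eef_rot: [-3.141, -0.002, 2.65]
wrist_force: [-0.1, 0.5, 0.2]
finger_gap: 55.9
finger_force: 0.0
```

```bash
python3 - <<'E'
from h import *
c=eyes.camera("wrist");cv2.imwrite("pics/w5.png",c["img"])
for st,ce,m in mask(c,(0,170,60),(6,255,255),60):
    uv=np.argwhere(m)[:,::-1];D=depth(c,uv);k=abs(D[:,2]-108)<4;q=D[k]
    if k.sum()>30: print("red",st,ce,k.sum(),q.mean(0),cv2.minAreaRect(q[:,:2].astype(np.float32)));P=q.mean(0);print(shift([P[0],P[1],82]))
s=manip.read_state();print(s["eef_pos"],s["eef_rot"],s["joints"],s["finger_gap"])
E
```

```text
red [271 192  18  60 927] [279.5609493  221.78640777] 841 [ 455.01562463 -152.84633604  107.24106593] ((455.9956970214844, -153.53207397460938), (12.813093185424805, 42.4278678894043), 61.318172454833984)
[ 1.71183482 -2.55375846 75.5960832 ]
[ 457.85144714 -151.46510331  157.59279174] [-3.14148519e+00 -1.69849907e-03  2.64695402e+00] [-3.95485259e-01  1.98031233e-01  1.76507317e+00  6.61864664e-05
  1.18018905e+00 -1.47166829e+00] 56.17944398665359
```

View pics/w5.png

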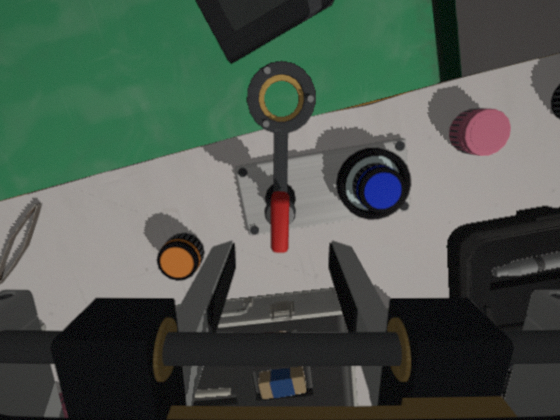

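The view shows the bar aligned with the fingers and centred at (280,222), with the ring open at (281,98) and the blue cell in the barrel. I descend and grip the bar.

arm_command:
  plan:
    - [0.2,0.001,-0.001,0.03,0]
    - [0.2,0,0,0.03,0]
    - [0.2,0,0,0.015,0]
    - [0.2,0,0,0,0]
    - [-1,0,0,0,0]
    - [-1,0,0,0,0]
    - [-1,0,0,0,0]
    - [-1,0,0,0,0]
    - [-1,0,0,0,0]
    - [-1,0,0,0,0]
  newtons: 35

```text
clock: 11.32
eef_pos: [456.6, -152.7, 83.6]
eef_rot: [-3.14, 0.0, 2.651]
wrist_force: [-4.3, -5.4, 2.4]
finger_gap: 14.0
finger_force: 35.0
```

arm_command:
  plan:
    - [-1,0,-0.001,0,0.05]
    - [-1,0,0,0,0.1]
    - [-1,0,0,0,0.1]
    - [-1,0,0,0,0.1]
    - [-1,0,0,0,0.1]
    - [-1,0,0,0,0.1]
    - [-1,0,0,0,0.1]
    - [-1,0,0,0,0.1]
    - [-1,0,0,0,0.1]
    - [-1,0,0,0,0.1]
    - [-1,0,0,0,0.1]
    - [-1,0,0,0,0]

```text
clock: 12.82
eef_pos: [456.7, -152.8, 83.6]
eef_rot: [3.141, -0.0, 1.601]
wrist_force: [1.4, 2.9, 0.4]
finger_gap: 13.4
finger_force: 35.0
```

```bash
python3 - <<'E'
from h import *
s=manip.read_state();print(s["eef_pos"],s["eef_rot"],s["moment"],s["wrist_force"],s["joints"])
E
```

```text
[ 456.67467435 -152.79914568   83.63368649] [ 3.14097898e+00 -1.37222532e-04  1.60124839e+00] [ 0.40779806 -0.38520806 -0.10543009] [1.44158415 2.8725744  0.4100158 ] [-3.99172702e-01  2.94224234e-01  1.83809452e+00  4.49508671e-04
  1.00877320e+00 -4.29864175e-01]
```

arm_command:
  plan:
    - [-1,0,0,0,0.06]
    - [-1,0,0,0,0.06]
    - [-1,0,0,0,0.06]
    - [-1,0,0,0,0.06]
    - [-1,0,0,0,0.05]
    - [-1,0,0,0,0]
  newtons: 45

```text
clock: 13.58
eef_pos: [456.7, -152.8, 83.6]
eef_rot: [3.141, -0.0, 1.313]
wrist_force: [1.9, 2.8, 1.7]
finger_gap: 13.7
finger_force: 45.0
```

```bash
python3 - <<'E'
from h import *
s=manip.read_state();print(s["eef_pos"],s["eef_rot"],s["moment"],s["wrist_force"])
E
```

```text
[ 456.65830507 -152.8286571    83.63253567] [ 3.14107261e+00 -1.24980466e-04  1.31341616e+00] [ 0.5151167  -0.36804695  0.16022479] [1.85247044 2.7585052  1.74541149]
```

arm_command:
  plan:
    - [-1,0,0,0,0.04]
    - [-1,0,0,0,0.04]
    - [-1,0,0,0,0]

```text
clock: 13.95
eef_pos: [456.6, -152.9, 83.6]
eef_rot: [3.141, -0.0, 1.234]
wrist_force: [2.7, 3.2, 2.8]
finger_gap: 13.7
finger_force: 45.2
```

```bash
python3 - <<'E'
from h import *
s=manip.read_state();print(s["eef_rot"],s["moment"],s["wrist_force"])
E
```

```text
[ 3.14109917e+00 -9.06748551e-05  1.23362669e+00] [ 0.56714544 -0.45690203  0.52104383] [2.73170447 3.21586726 2.81708878]
```

arm_command:
  plan:
    - [-1,0,0,0,0.03]
    - [-1,0,0,0,0]

```text
clock: 14.2
eef_pos: [456.6, -152.9, 83.6]
eef_rot: [3.141, -0.0, 1.202]
wrist_force: [2.3, 4.3, 4.1]
finger_gap: 14.0
finger_force: 46.2
```

```bash
python3 - <<'E'
from h import *
s=manip.read_state();print(s["eef_rot"],s["moment"],s["wrist_force"])
c=eyes.camera("top")
cv2.imwrite("pics/t6.png",cv2.resize(c["img"][190:290,190:310],None,fx=5,fy=5,interpolation=cv2.INTER_CUBIC))
E
```

```text
[ 3.14111922e+00 -3.58885358e-05  1.20156125e+00] [ 0.74284669 -0.56441676  0.85905902] [2.26169613 4.32318226 4.06684691]
```

The moment climbs steeply while the angle creeps, so the stop is reached. I ease the twist, let go and lift.

arm_command:
  plan:
    - [-1,0,0,0,-0.03]
    - [0.2,0,0,0,0]
    - [0.2,0,0,0,0]
    - [0.2,0,0,0,0]
    - [0.2,0,0,0,0]
    - [0.2,0,0,-0.02,0]
    - [0.2,0,0,-0.04,0]
    - [0.2,0,0,-0.04,0]
    - [0.2,0,0,-0.04,0]
    - [0.2,-0.03,0,-0.02,0]
    - [0.2,-0.04,0,0,0]
    - [0.2,-0.04,0,0,0]
    - [0.2,0,0,0,0]

```text
clock: 15.88
eef_pos: [418.9, -258.3, 243.2]
eef_rot: [-3.141, 0.0, 1.228]
wrist_force: [0.8, 0.9, 0.5]
finger_gap: 56.7
finger_force: 0.0
```

```bash
python3 - <<'E'
from h import *
c=eyes.camera("wrist");cv2.imwrite("pics/w7.png",c["img"])
for st,ce,m in mask(c,(0,170,60),(6,255,255),60):
    D=depth(c,np.argwhere(m)[:,::-1]);q=D[abs(D[:,2]-108)<4]
    if len(q)>30: print("red",q.mean(0),cv2.minAreaRect(q[:,:2].astype(np.float32)))
for st,ce,m in mask(c,(110,120,60),(130,255,255),100):
    print("blue",st,onplane(c,ce,48),depth(c,ce))
s=manip.read_state();print(s["eef_pos"],s["wrist_force"],s["finger_force"],s["clock"])
E
```

```text
red [ 457.14672181 -154.10075936  107.34954055] ((457.2778625488281, -153.85928344726562), (42.0119514465332, 13.152422904968262), 70.17965698242188)
[ 419.36934253 -257.20000383  243.28744836] [ 0.15944935  0.48942922 -0.05033337] 0.0 15.925
```

View pics/w7.png

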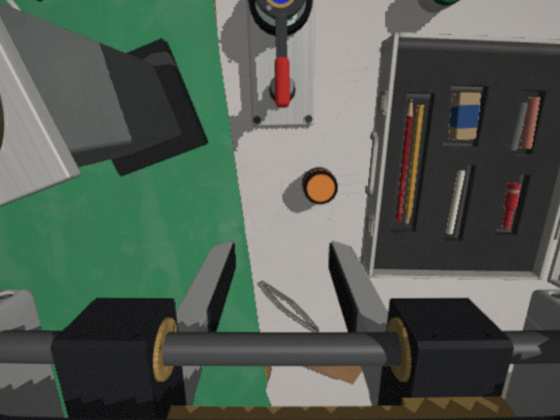

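The bar now points at 70°, toward the barrel. It has turned about 1.41 rad to its stop, and the ring lies over the blue glass at (280,5). The gripper is clear, so I hand the job in.

```bash
python3 -c "
from h import *
print(ticket.sign_off())"
```

```text
the job is handed in; nothing more can be done
None
```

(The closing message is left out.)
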